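Seat a damper adapter on the test base's locating pin and clamp it

TASK

Fit the orange adapter plate on the steel mounting base so that its hole drops over the brass locating pin and it lies fully flush and square; the pin is clamped somewhere along the slot, so you may need to slide the plate lightly over it to feel for the place. Only then swing the red hold-down lever over the plate to its stop. Never press or bang the adapter hard on the base or pin, let go of everything at the end, and leave the other things on the bench where they are.

Things in the scene. Friction and masses are not known exactly. Their poses are not given: they have to be found in the camera images.
- adapter: Loose orange plate, about 0.36 kg, 165 x 80 x 8 mm, with an upright aluminium lug to grip. Origin: on the underside, below the lug's middle; z up. The plate spans x -85 to +80, y -40 to +40 mm. Lug: 14 mm thick along x, 40 mm wide along y, z = 8 to 58 mm. A 14 mm round through hole lies 40 mm from the origin towards -x. Starts flat on the bench.
- adapter_hole (a point): Centre of the adapter's hole, at the level of the plate's underside.
- base: Fixed steel mounting base, 230 (x) x 150 (y) x 25 mm high. Origin: centre of its underside, z up. A dark slot on its top runs along x at y = 0 and holds a brass locating pin. Fitted, the adapter's +x points along the base's +x, its underside lies on the base's top, and its origin is 40 mm along +x from the pin.
- clamp (a joint): Red hold-down lever on an upright pivot; rad. At 0 it points along the base's +x, clear of the plate; grows as it swings clockwise seen from above; at 1.57 (stop) it points along the base's -y, over the adapter. Starts at -0.4 to 0.2. Light friction, stays where left. Arm: underside 36 mm above the bench (3 mm over a seated plate), 8 mm thick.
- clamp_knob (a point): Point on the axis of the round black upright knob on the lever's end, 70 mm from the pivot, 66 mm above the bench. The knob is 16 mm in diameter and stands from 44 to 84 mm above the bench, on top of the arm.
- clamp_pivot (a point): Point on the lever's upright pivot axis, at base x = 50, y = 62 mm, 36 mm above the bench. The pivot's hub reaches 46 mm above the bench.
- slot_mid (a point): Middle of the slot, at base x = -40, y = 0, on the base's top. The brass pin is clamped (immovable) in the slot up to 15 mm either side of here along base x, always at y = 0; its place differs each time and is not reported, so feel for it. Pin: 11 mm diameter, 12 mm tall above the base's top, its last 2.5 mm tapering to a flat 9 mm tip.
- wrench: Bystander: steel wrench. Origin: middle of its body. Leave alone.
- screwdriver: Bystander: screwdriver. Origin: middle of its body. Leave alone.
- bush: Bystander: black rubber ring, 32 mm across, 20 mm high. Origin: centre of its underside. Leave alone.
- spacer: Bystander: aluminium ring, 44 mm across, 14 mm high. Origin: centre of its underside. Leave alone.
- oil: Bystander: white bottle with red cap, 56 mm across, 150 mm high. Origin: centre of its underside. Leave alone.
- mug: Bystander: white mug, 80 mm across, 90 mm high. Origin: centre of its underside. Leave alone.
- damper: Bystander: orange damper with steel rod, lying in a black cradle. Origin: middle of its body. Leave alone.
Things that resemble listed ones, but are neither listed nor needed, are in the scene too. Leave any green or purple look-alike of the adapter alone.

How it is judged (in metres and radians):
On the way:
1. the adapter lies flush and square on the base with its hole over the pin, while the lever is still open (z of adapter in the frame of base between 0.022 and 0.0275 m and x of adapter in the frame of base between -0.019 and 0.019 m and y of adapter in the frame of base between -0.012 and 0.012 m and angle between adapter's own z axis and vertical below 0.04 rad and angle between the x axis of adapter and the x axis of base, either way round below 0.15 rad and x of adapter_hole in the frame of base below -0.02 m and value of joint clamp below 0.6 rad), for 0.2 s.
At the end, for the whole second after the job is handed in: The adapter lies at rest, let go, on the base's top with the pin in its hole: underside within 2.5 mm of the top, origin within 19 mm of the base's centre along x and 12 mm along y, tilt under 0.04 rad, x axes within 0.15 rad, hole end over the slot; the lever is at rest at more than 1.35 rad (z of adapter in the frame of base between 0.022 and 0.0275 m and x of adapter in the frame of base between -0.019 and 0.019 m and y of adapter in the frame of base between -0.012 and 0.012 m and angle between adapter's own z axis and vertical below 0.04 rad and angle between the x axis of adapter and the x axis of base, either way round below 0.15 rad and x of adapter_hole in the frame of base below -0.02 m and value of joint clamp above 1.35 rad and linear speed of adapter below 0.01 m/s and velocity of joint clamp between -0.05 and 0.05 rad/s); the robot touches nothing.
It fails at once if the adapter is pressed or banged on the base, its pin or its lever with more than 40 N (contact force between adapter and base above 40 N).
It fails at once if another loose thing on the bench is moved by more than 30 mm (distance of any of wrench, screwdriver, bush, spacer, oil, mug, damper from where it was at the start of the episode above 0.03 m).
It also fails if it takes over 72 s, if anything falls off the work surface, if the arm or the gripper's body presses on something with over 40 N, if the wrist force passes 120 N, or if a joint passes its speed limit or range.

ROBOT

A 6-joint arm with a two-finger parallel gripper is mounted at the origin on the work surface. World frame = base frame: x ahead of the robot, y to its left, z up, the work surface at z = 0. Lengths are in mm, angles in rad, forces in N, time in s.
With the tool pointing down it reaches from about 275 to 725 mm from the base axis. Payload 5.6 kg.
Tool frame: the origin (TCP) lies between the finger pads; the fingertips stand 17 mm ahead of it and the grasp point (between the pads) lies 2 mm behind it; z points along the fingers, x is the direction in which the jaws open and shut, and the axes are right-handed (so a half turn about z gives the same grasp; the last joint's range is limited). The gripper opens to 85 mm and grips with 20 to 120 N. Pads are 22 mm wide; open, the fingers measure 114 mm over their backs; the gripper's body (76 mm by 85 mm) begins 54 mm behind the grasp point. The pads swing forward as they close: fully open they stand 13 mm farther back than shut.
Start: joints at [1.386, 0.255, 0.108, 0, -1.424, -0.285], TCP at [248.963, 490.419, 219.483] pointing down, gripper open.
Joint ranges: [-2.95, 2.95], [-1.21, 1.97], [-1.09, 1.5], [-2.87, 1.71], [-2.94, -0.07], [-3.05, 3.05]. Speed limits (rad/s): [2.57, 2.57, 3.14, 3.14, 3.14, 3.14].

INTERFACE

Orientations are given as a rotation vector (axis times angle).
In Python, from station import manip, eyes, order, nets gives the robot as it stands.
- The arm moves only by the shell command python3 -m jog 'ROWS' [FORCE]. ROWS is JSON, a list of rows, each a list of 3 entries, a list of its own where there are three numbers: the finger opening in cm, from 0 to 8.54, then the shift along the tool's x, y, z in cm, then the turn about the tool's z in rad. A call has exactly 10 rows; each row is the pose to reach, as a shift and turn from the pose measured when the call began, along the tool's axes at that moment; what a row does not reach only later rows make up. A row lasts 1/10 s, in which the tool goes at most 50 mm and 8.59 degrees, less where a joint would pass 70% of its speed; a pose out of reach is approached as far as the arm can. A call with a gripper value outside its range is refused whole. The fingers move at their own pace and stop on an object; FORCE is the grip in N (left out, the last holds). Time passes only in rows, so rows that repeat a pose let the fingers close, or fill a call up. It gives the time, the measured TCP pose, the force and the opening at its end, in the units of the state.
- manip.get_state(): the state, without advancing time (a new reading comes with each control period).
- eyes.grab_frame(name): name is "scene" or "top" or "wrist"; returns a dict with "frame" (400x640x3 uint8, blue, green, red), "vfov" (degrees; the focal length in pixels is half the picture's height over the tangent of half this angle, whatever the lens; pixels are square), "cx", "cy" (the principal point, pixels), "xyz" and "orientation" of the camera in the world; the wrist camera has in their place "T_tool_cam" (4x4, takes a point from camera to tool coordinates, whose origin is the TCP and whose axes are the tool frame's). Camera axes: x right, y up, looking along -z (the intrinsics and any distortion apply to the point x, -y, -z); pixel columns grow to the right and rows downward; lengths in mm; the calibration is good to about 2 mm. The wrist camera is an equidistant fisheye: a pixel r from the principal point sees the ray r / f radians off the axis. A picture is of the moment at which its call begins: read the wrist's pose just before it. There is no depth.
- order.finish_job(): hands the job in, once; it reports no verdict.
Trained networks look in a picture, given as the dict that the camera call returned (one of the last four; its "shot" number tells which), for a name from the list of things; names that differ only in an ending like _2 or _b are one class to them, and where a whole thing is asked for, a point or a joint stands for the part that bears it (a point fixed in the world has none). Each returns a list of dicts, best first, with "confidence" (0 to 1); they miss things now and then, are a little off and sometimes report something else, mostly with a low value. They report only what shows in the picture. A call takes as long as a camera call. They do not tell look-alikes from the thing itself.
- nets.spot_in(picture, name): "location" ([column, row] in pixels, amid what is visible of it).
The state is a dict: "time_s": time; "joint_pos": joint angles; "dq": joint speeds; "tau": joint torques, N m; "position": TCP position; "tool_rot": TCP orientation; "ft_force": force on the tool from outside, world axes, zero at the start; "torque": the same for the moment, N m; "gripper_width": finger opening in mm.
Only numpy, scipy, OpenCV 4.12 (cv2) and the standard library are available. Lean on these libraries where they do the work, as an engineer would, in place of code of your own. Each camera call takes 0.05 s, during which the arm holds its last target.

## Working session

There is one attempt and no reset: what is moved stays moved. The work goes in short steps, Python scripts to look and compute and a shell command to move; the robot and the scene stay as the last step left them, time stands still between calls to the robot, and variables do not carry over. Pictures are saved under pics/ and viewed, and the job is handed in when it is done.

```bash
ls; mkdir -p pics
cat > h.py <<'E'
import numpy as np, cv2
from scipy.spatial.transform import Rotation as R
from station import manip, eyes, order, nets
def Rm(o):
    o=np.array(o,float)
    if o.shape==(3,3): return o
    return R.from_rotvec(o).as_matrix() if o.size==3 else R.from_quat(o).as_matrix()
def campose(p,st=None):
    if 'T_tool_cam' in p:
        T=np.array(p['T_tool_cam']); Rt=Rm(st['tool_rot'])
        return Rt@T[:3,:3], Rt@T[:3,3]+np.array(st['position'])
    return Rm(p['orientation']), np.array(p['xyz'])
def foc(p): return 200/np.tan(np.radians(p['vfov'])/2)
def ray(p,uv,st=None):
    f=foc(p); x=(uv[0]-p['cx']); y=(uv[1]-p['cy'])
    if 'T_tool_cam' in p:
        r=np.hypot(x,y); th=r/f; s=np.sin(th)/max(r,1e-9); d=np.array([x*s,-y*s,-np.cos(th)])
    else: d=np.array([x/f,-y/f,-1.])
    Rc,t=campose(p,st); return t,Rc@d
def at(p,uv,z,st=None):
    t,d=ray(p,uv,st); return t+d*(z-t[2])/d[2]
def proj(p,X,st=None):
    Rc,t=campose(p,st); c=Rc.T@(np.array(X,float)-t); f=foc(p); v=np.array([c[0],-c[1],-c[2]])
    if 'T_tool_cam' in p:
        r=np.hypot(v[0],v[1]); th=np.arctan2(r,v[2]); return np.array([p['cx'],p['cy']])+f*th*v[:2]/max(r,1e-9)
    return np.array([p['cx'],p['cy']])+f*v[:2]/v[2]
def totool(st,X):
    return Rm(st['tool_rot']).T@(np.array(X,float)-np.array(st['position']))
E
python3 - <<'E'
from h import *
st=manip.get_state(); print(st)
for n in ['scene','top','wrist']:
    p=eyes.grab_frame(n); cv2.imwrite(f'pics/{n}0.png',p['frame'])
    print(n,{k:v for k,v in p.items() if k!='frame'})
    for k in ['adapter','base','clamp','clamp_knob','clamp_pivot','slot_mid','adapter_hole']:
        r=nets.spot_in(p,k)
        print(k,[(np.round(d['location']).tolist(),round(d['confidence'],2)) for d in r[:4]])
E
```

```text
pics
{'time_s': 0.0, 'joint_pos': array([ 1.38554099e+00,  2.55736875e-01,  1.07001052e-01, -4.81146188e-04,
       -1.42388621e+00, -2.84647406e-01]), 'dq': array([-0.00072471,  0.00155353, -0.0006385 ,  0.00168689, -0.00044828,
        0.00072043]), 'tau': array([ 1.53071314e-04, -3.86634099e+01,  2.37934935e+01,  5.36514133e+00,
       -6.13366021e-03,  3.18821103e-07]), 'position': array([248.72831378, 489.96518457, 218.59879053]), 'tool_rot': array([ 1.64234635e+00, -2.67626372e+00,  1.62358188e-03]), 'ft_force': array([-0.14925191, -0.76819806, -0.84203409]), 'torque': array([-0.05799188,  0.02641728, -0.00254864]), 'gripper_width': 85.4592665976122}
scene {'vfov': 57.46520732012831, 'cx': 320.38002838750424, 'cy': 201.91819137458592, 'xyz': array([1066.3407325 ,  617.50220138,  616.86667693]), 'orientation': array([0.43472039, 1.15911723, 2.15316435]), 'shot': 1}
adapter [([459.0, 230.0], 0.9), ([279.0, 189.0], 0.84), ([317.0, 164.0], 0.6)]
base [([361.0, 240.0], 0.56)]
clamp [([347.0, 253.0], 0.51), ([356.0, 240.0], 0.29)]
clamp_knob [([351.0, 255.0], 0.69)]
clamp_pivot []
sl
[... 570 characters left out ...]
199.0], 0.8)]
adapter_hole [([228.0, 266.0], 0.77), ([278.0, 199.0], 0.7), ([398.0, 268.0], 0.67), ([382.0, 205.0], 0.61)]
wrist {'vfov': 65.70646984690485, 'cx': 320.8961753927998, 'cy': 196.17498748262886, 'T_tool_cam': array([[ 9.99999735e-01, -3.65721336e-04, -6.29753605e-04,
        -3.97941170e-01],
       [-5.28268660e-04, -9.59526867e-01, -2.81616604e-01,
        -7.13777273e+01],
       [-5.01272303e-04,  2.81616862e-01, -9.59526806e-01,
        -1.54917528e+02],
       [ 0.00000000e+00,  0.00000000e+00,  0.00000000e+00,
         1.00000000e+00]]), 'shot': 3}
adapter [([447.0, 82.0], 0.6)]
base []
clamp []
clamp_knob []
clamp_pivot []
slot_mid []
adapter_hole [([450.0, 84.0], 0.78)]
```

Run:
```python
import cv2
im=cv2.imread('pics/top0.png'); cv2.imwrite('pics/top0c.png',cv2.resize(im[120:320,180:440],None,fx=3,fy=3,interpolation=cv2.INTER_CUBIC))
```

```text
(no output)
```

View pics/top0.png

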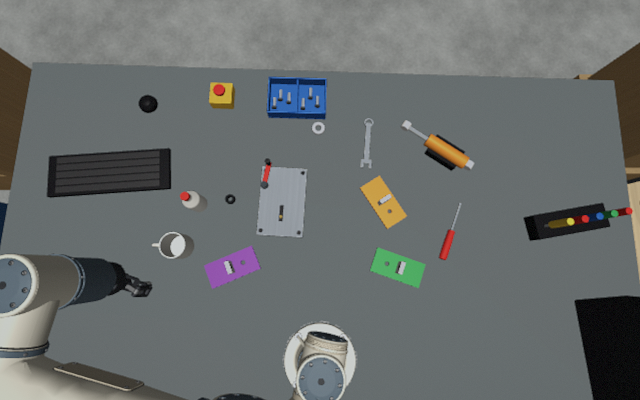

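View pics/top0c.png

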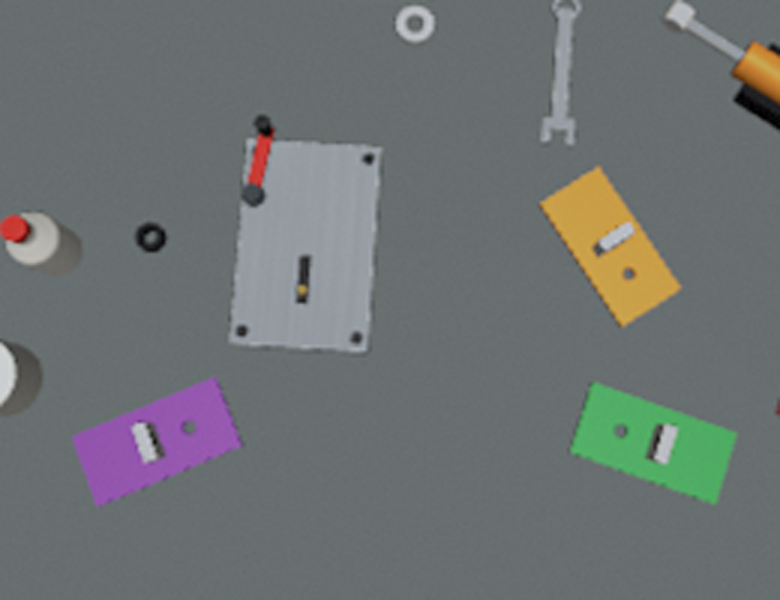

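View pics/scene0.png

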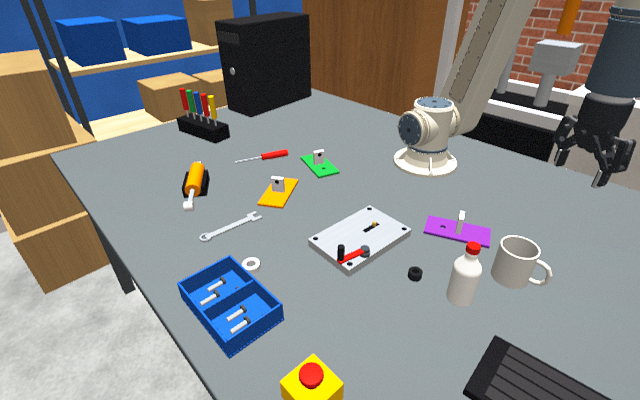

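View pics/wrist0.png

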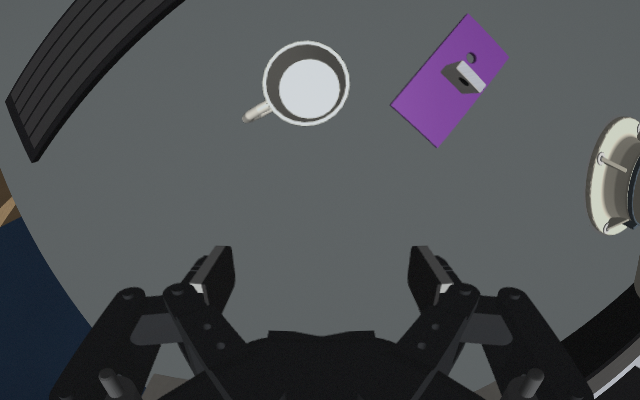

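The orange plate at top pixel (383,201) is the adapter. The look-alikes, purple at (230,268) and green at (396,265), are excluded by colour. In the crop, the orange plate has a lug and its hole is at the lower right. The base is at (283,202), with the pin visible in the slot near (281,216).

Run:
```python
from h import *
p=eyes.grab_frame('top'); im=p['frame']; hsv=cv2.cvtColor(im,cv2.COLOR_BGR2HSV)
m=cv2.inRange(hsv,(10,120,100),(25,255,255)); m[:,:340]=0; m[:165]=0;m[240:]=0;m[:,420:]=0
c=max(cv2.findContours(m,0,2)[0],key=cv2.contourArea)
pts=np.array([at(p,q[0],8)[:2] for q in c])
r=cv2.minAreaRect(pts.astype(np.float32)); print('adapter rect',r)
print(np.round(cv2.boxPoints(r)))
print('hole',at(p,(180+629/3,120+273/3),8),'lugtop',at(p,(180+615/3,120+235/3),58))
for n,q in dict(c1=(250,140),c2=(381,148),c3=(367,352),c4=(231,343)).items(): print(n,at(p,(180+q[0]/3,120+q[1]/3),25))
print('pin',at(p,(180+302/3,120+289/3),37))
print('slot',at(p,(180+307/3,120+256/3),25),at(p,(180+301/3,120+302/3),25))
print('pivot',at(p,(180+253/3,120+194/3),46),'knob',at(p,(180+262/3,120+124/3),84))
```

```text
adapter rect ((505.41607666015625, -201.74136352539062), (164.91659545898438, 81.04743194580078), 33.82637405395508)
[[ 414. -214.]
 [ 459. -281.]
 [ 596. -190.]
 [ 551. -122.]]
hole [ 473.08798035 -224.69952353    8.        ] lugtop [ 506.59539921 -199.8351497    58.        ]
c1 [609.71620389 202.11639781  25.        ]
c2 [604.60129254  55.60803105  25.        ]
c3 [376.93256266  63.96867895  25.        ]
c4 [383.03627513 211.08273461  25.        ]
pin [442.17841395 135.91003428  37.        ]
slot [480.26743367 133.09896065  25.        ] [429.42397389 137.50649598  25.        ]
pivot [543.69792568 192.70005941  46.        ] knob [612.0945694  181.60286634  84.        ]
```

```bash
cat >> h.py <<'E'
def plan(X,yaw):
    """shift cm & turn to bring TCP to X with tool x at world yaw (mod pi), nearest"""
    st=manip.get_state(); M=Rm(st['tool_rot']); cur=np.arctan2(M[1,0],M[0,0])
    d=totool(st,X)/10
    # tool z down: turn about tool z by +a changes world yaw by -a
    a=-(yaw-cur); a=(a+np.pi/2)%np.pi-np.pi/2
    print('t',round(st['time_s'],2),'pos',np.round(st['position'],1),'yaw',round(cur,3),'z',np.round(M[:,2],3),'j6',round(st['joint_pos'][5],2),'F',np.round(st['ft_force'],1),'w',round(st['gripper_width'],1))
    print('shift cm',np.round(d,2),'turn',round(a,3),'alt',round(a-np.sign(a)*np.pi,3))
E
python3 -c "
from h import *
plan([495,-190,180],np.radians(33.8))"
```

```text
t 1.25 pos [249.  490.4 219.5] yaw -2.041 z [ 0.  0. -1.] j6 -0.28 F [-0.2  0.5  0.1] w 85.5
shift cm [ 49.53 -52.74   3.95] turn 0.511 alt -2.631
```

```bash
python3 -m jog '[[8.5,[5,-5.3,0],0.05],[8.5,[10,-10.6,0],0.1],[8.5,[15,-15.8,0],0.15],[8.5,[20,-21,0],0.2],[8.5,[25,-26.5,0],0.25],[8.5,[30,-32,0],0.3],[8.5,[35,-37,0],0.35],[8.5,[40,-42.5,0],0.4],[8.5,[45,-48,1],0.45],[8.5,[49.5,-52.7,3],0.511]]'
python3 -m jog '[[8.5,[2,-2,0.5],0],[8.5,[2,-2,0.5],0],[8.5,[2,-2,0.5],0],[8.5,[2,-2,0.5],0],[8.5,[2,-2,0.5],0],[8.5,[2,-2,0.5],0],[8.5,[2,-2,0.5],0],[8.5,[2,-2,0.5],0],[8.5,[2,-2,0.5],0],[8.5,[2,-2,0.5],0]]'
python3 -c "
from h import *
plan([495,-190,180],np.radians(33.8))"
```

```text
time_s: 2.25
position: [419.0, 18.4, 213.2]
tool_rot: [-0.91, 3.004, 0.0]
ft_force: [1.4, 1.5, 0.3]
gripper_width: 84.5
time_s: 3.25
position: [413.6, -9.3, 208.2]
tool_rot: [-0.91, 3.004, 0.0]
ft_force: [-0.7, -0.1, 0.1]
gripper_width: 84.9
t 3.25 pos [413.6  -9.3 208.2] yaw -2.553 z [ 0.002  0.001 -1.   ] j6 0.23 F [-0.7 -0.1  0.1] w 84.9
shift cm [  3.26 -19.55   2.82] turn -0.002 alt 3.14
```

```bash
python3 -m jog '[[8.5,[0.7,-4,0.5],0],[8.5,[1.4,-8,1],0],[8.5,[2.1,-12,2],0],[8.5,[2.8,-16,2.8],0],[8.5,[3.26,-19.5,2.8],0],[8.5,[3.26,-19.5,2.8],0],[8.5,[3.26,-19.5,2.8],0],[8.5,[3.26,-19.5,2.8],0],[8.5,[3.26,-19.5,2.8],0],[8.5,[3.26,-19.5,2.8],0]]'
python3 - <<'E'
from h import *
plan([507.5,-200.3,100],np.radians(33.8))
st=manip.get_state();p=eyes.grab_frame('wrist'); cv2.imwrite('pics/w1.png',p['frame'])
for k in ['adapter','adapter_hole']: print(k,nets.spot_in(p,k)[:2])
y=np.radians(33.8); e=np.array([np.cos(y),np.sin(y)]); n=np.array([-e[1],e[0]]); o=np.array([507.5,-200.3])
im=p['frame'].copy()
for a,b,z in [(-85,-40,8),(80,-40,8),(80,40,8),(-85,40,8),(-40,0,8),(-7,-20,58),(7,-20,58),(7,20,58),(-7,20,58)]:
    q=proj(p,[*(o+a*e+b*n),z],st); cv2.circle(im,tuple(int(round(v)) for v in q),3,(0,0,255),1)
cv2.imwrite('pics/w1o.png',im)
E
```

```text
time_s: 4.25
position: [494.6, -188.8, 180.7]
tool_rot: [-0.912, 3.003, -0.0]
ft_force: [-0.7, 0.8, 0.7]
gripper_width: 84.8
t 4.25 pos [ 494.6 -188.8  180.7] yaw -2.552 z [ 0.003  0.001 -1.   ] j6 0.66 F [-0.7  0.8  0.7] w 84.8
shift cm [-0.41 -1.66  8.07] turn -0.0 alt 3.141
adapter [{'location': [484.8, 224.3], 'confidence': 0.88}, {'location': [319.0, 160.1], 'confidence': 0.83}]
adapter_hole [{'location': [321.0, 160.6], 'confidence': 0.71}, {'location': [485.4, 225.1], 'confidence': 0.7}]
```

View pics/w1o.png

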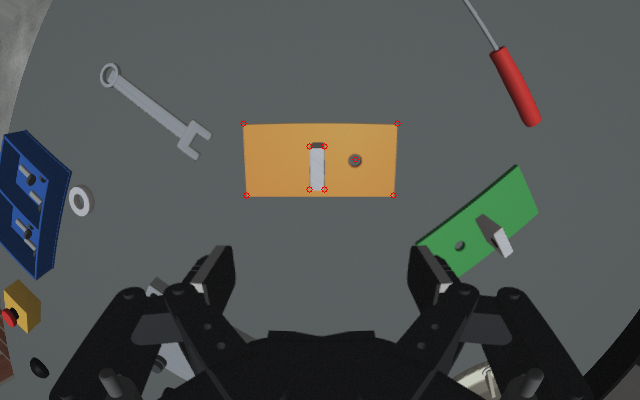

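```bash
python3 -m jog '[[6,[-0.4,-1.66,3],0],[6,[-0.4,-1.66,7],0],[6,[-0.4,-1.66,11],0],[6,[-0.4,-1.66,14.1],0],[6,[-0.4,-1.66,14.1],0],[6,[-0.4,-1.66,14.1],0],[6,[-0.4,-1.66,14.1],0],[6,[-0.4,-1.66,14.1],0],[6,[-0.4,-1.66,14.1],0],[6,[-0.4,-1.66,14.1],0]]'
python3 -c "
from h import *
plan([507.5,-200.3,39],np.radians(33.8))"
```

```text
time_s: 5.4
position: [508.1, -200.6, 40.3]
tool_rot: [-0.911, 3.002, -0.001]
ft_force: [0.9, -0.7, 0.6]
gripper_width: 60.2
t 5.4 pos [ 508.1 -200.6   40.3] yaw -2.552 z [ 0.004  0.001 -1.   ] j6 0.68 F [ 0.9 -0.7  0.6] w 60.2
shift cm [0.03 0.06 0.13] turn -0.001 alt 3.141
```

```bash
python3 -m jog '[[3,[0,0,0],0],[1.2,[0,0,0],0],[0.8,[0,0,0],0],[0.8,[0,0,0],0],[0.8,[0,0,0],0],[0.8,[0,0,0],0],[0.8,[0,0,-0.5],0],[0.8,[0,0,-2],0],[0.8,[0,0,-5],0],[0.8,[0,0,-8],0]]' 60
python3 - <<'E'
from h import *
c,s=np.cos(-.039),np.sin(-.039)
o=np.array([493.6,133.2])+ -11.5*np.array([c,s])
print(o)
plan([*o,110],-.039)
st=manip.get_state();p=eyes.grab_frame('wrist'); cv2.imwrite('pics/w2.png',p['frame'])
E
```

```text
time_s: 6.4
position: [506.6, -200.3, 120.0]
tool_rot: [-0.911, 3.005, 0.002]
ft_force: [0.1, -0.2, -3.7]
gripper_width: 10.9
[482.10874464 133.64838631]
t 6.4 pos [ 506.6 -200.3  120. ] yaw -2.553 z [ 0.001  0.002 -1.   ] j6 0.68 F [ 0.1 -0.2 -3.7] w 10.9
shift cm [-16.51  29.13   1.05] turn 0.628 alt -2.514
```

View pics/w2.png

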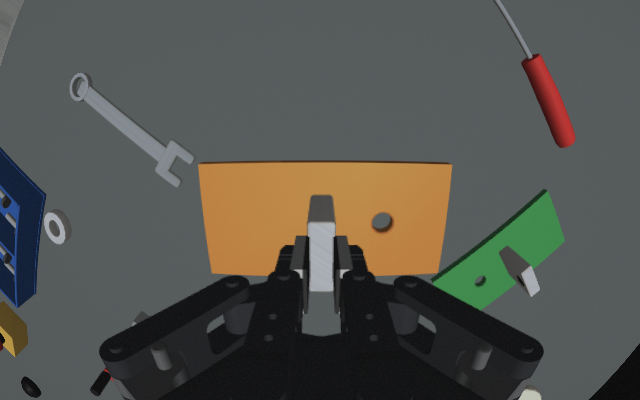

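```bash
python3 -m jog '[[0.8,[-1.5,2.7,-0.5],0.06],[0.8,[-4,7,-1],0.14],[0.8,[-6.5,11.4,-1],0.24],[0.8,[-9,15.8,-1],0.34],[0.8,[-11.5,20.2,-1],0.44],[0.8,[-14,24.6,-1],0.54],[0.8,[-15.8,27.7,-0.5],0.6],[0.8,[-16.5,29.1,0],0.628],[0.8,[-16.5,29.1,0],0.628],[0.8,[-16.5,29.1,0],0.628]]'
cat > look.py <<'E'
from h import *
import sys
st=manip.get_state();p=eyes.grab_frame('wrist'); im=p['frame'].copy(); tag=sys.argv[1]
B=np.array([493.6,133.2]); y=-.039; e=np.array([np.cos(y),np.sin(y)]); n=np.array([-e[1],e[0]])
plan([*(B-11.5*e),110],y)
cv2.imwrite(f'pics/{tag}.png',im)
def dr(a,b,z,col):
    q=proj(p,[*(B+a*e+b*n),z],st); cv2.circle(im,tuple(int(round(v)) for v in q),3,col,1)
for a,b in [(-115,-75),(115,-75),(115,75),(-115,75)]: dr(a,b,25,(0,0,255))
dr(50,62,46,(0,255,0)); dr(-15,0,25,(255,0,0)); dr(-65,0,25,(255,0,0)); dr(-51.5,0,37,(0,255,255))
# adapter in tool frame: assume origin at TCP - 40mm down
M=Rm(st['tool_rot'])
t=np.array(st['position'])
def da(a,b,z):
    # adapter x ~ -tool x (yaw pi)?
    ex=-M[:,0] if M[:,0]@np.array([*e,0])<0 else M[:,0]
    zz=-M[:,2]; ey=np.cross(zz,ex)
    X=t-zz*40+ex*a+ey*b+zz*z
    q=proj(p,X,st); cv2.circle(im,tuple(int(round(v)) for v in q),3,(255,0,255),1)
for a,b in [(-85,-40),(80,-40),(80,40),(-85,40),(-40,0)]: da(a,b,8)
cv2.imwrite(f'pics/{tag}o.png',im)
E
python3 look.py w3
```

```text
time_s: 7.45
position: [484.5, 131.8, 124.6]
tool_rot: [0.058, 3.132, -0.004]
ft_force: [-0.5, -0.5, -3.5]
gripper_width: 11.6
t 7.5 pos [484.8 131.4 124.9] yaw 3.104 z [ 0.01  -0.003 -1.   ] j6 -0.62 F [-0.1 -0.  -4.7] w 11.6
shift cm [0.29 0.22 1.49] turn 0.001 alt -3.14
```

View pics/w3o.png

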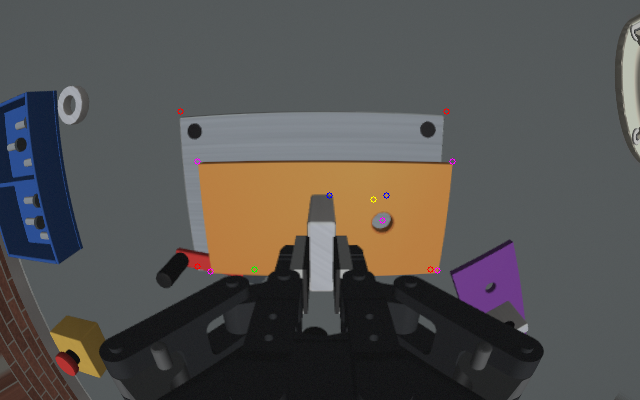

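```bash
python3 -m jog '[[0.8,[0.3,2,-0.5],0],[0.8,[0.3,4.2,-0.5],0],[0.8,[0.3,4.2,-0.5],0],[0.8,[0.3,4.2,-0.5],0],[0.8,[0.3,4.2,-0.5],0],[0.8,[0.3,4.2,-0.5],0],[0.8,[0.3,4.2,-0.5],0],[0.8,[0.3,4.2,-0.5],0],[0.8,[0.3,4.2,-0.5],0],[0.8,[0.3,4.2,-0.5],0]]'
python3 look.py w4
python3 -c "
import cv2
im=cv2.imread('pics/w4o.png');cv2.imwrite('pics/w4c.png',cv2.resize(im[40:240,160:460],None,fx=2.6,fy=2.6,interpolation=cv2.INTER_CUBIC))"
```

```text
time_s: 8.5
position: [483.3, 173.5, 129.8]
tool_rot: [0.059, 3.132, -0.004]
ft_force: [-0.5, -0.4, -4.1]
gripper_width: 11.5
t 8.55 pos [483.3 173.5 129.8] yaw 3.104 z [ 0.01  -0.003 -1.   ] j6 -0.7 F [-0.2  0.3 -3.9] w 11.1
shift cm [-0.01 -3.98  1.99] turn 0.001 alt -3.14
```

View pics/w4c.png

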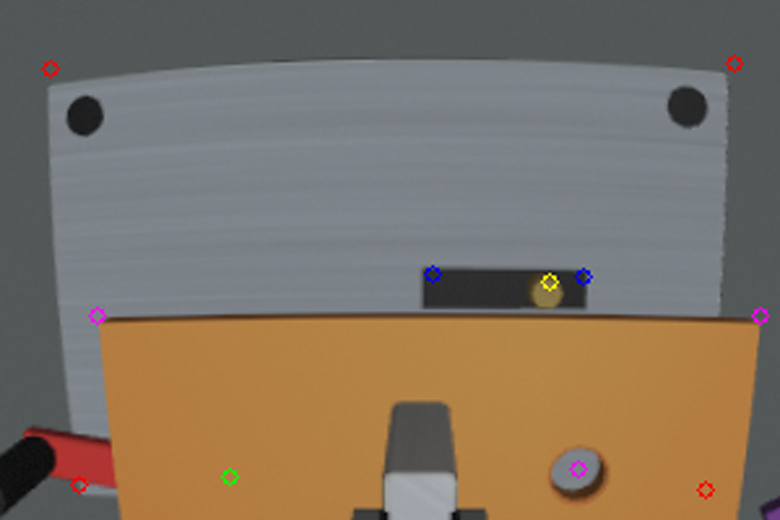

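Run:
```python
from h import *
st=manip.get_state();p=eyes.grab_frame('wrist')
f=lambda q:(160+q[0]/2.6,40+q[1]/2.6)
for n,q,z in [('c+',(49,87),25),('c-',(727,73),25),('s+',(422,288),25),('s-',(586,288),25),('pin',(548,292),37)]:
    print(n,np.round(at(p,f(q),z,st)[:2],1))
# plate corners and hole -> tool frame, height of plate top = tcpz-40+8
zt=st['position'][2]-32
for n,q in [('fl',(103,320)),('fr',(758,320)),('hole',(578,469))]:
    X=at(p,f(q),zt,st); print(n,np.round(X[:2],1),np.round(totool(st,X),1))
print(st['position'])
```

```text
c+ [606.1  60.6]
c- [378.  67.]
s+ [481.7 138.4]
s- [427.8 139.7]
pin [442.3 139.1]
fl [560.6 132.1] [-78.4 -38.4  32.8]
fr [397.5 137.7] [ 84.7 -39.   31.3]
hole [443.5 174.9] [40.2 -0.  31.6]
[483.30532091 173.49905393 129.82720462]
```

```bash
python3 -c "
from h import *
plan([482.3,137,85],-.035)"
```

```text
t 8.6 pos [483.3 173.5 129.8] yaw 3.104 z [ 0.01  -0.003 -1.   ] j6 -0.7 F [ 0.8 -0.  -3.7] w 11.7
shift cm [ 0.   -3.64  4.49] turn -0.003 alt 3.139
```

```bash
python3 -m jog '[[0.8,[0,-1.5,0],0],[0.8,[0,-3.6,0.5],0],[0.8,[0,-3.6,1.5],0],[0.8,[0,-3.6,2.5],0],[0.8,[0,-3.6,3.5],0],[0.8,[0,-3.64,4.2],0],[0.8,[0,-3.64,4.5],0],[0.8,[0,-3.64,4.5],0],[0.8,[0,-3.64,4.5],0],[0.8,[0,-3.64,4.5],0]]'
python3 look.py w5
python3 - <<'E'
from h import *
im=cv2.imread('pics/w5.png');cv2.imwrite('pics/w5c.png',cv2.resize(im[150:290,280:460],None,fx=4,fy=4,interpolation=cv2.INTER_CUBIC))
p=eyes.grab_frame('scene'); im=p['frame'];cv2.imwrite('pics/s5c.png',cv2.resize(im[170:290,280:460],None,fx=4,fy=4,interpolation=cv2.INTER_CUBIC))
E
```

```text
time_s: 9.6
position: [482.7, 137.3, 85.4]
tool_rot: [0.059, 3.131, -0.003]
ft_force: [0.7, 0.2, -3.3]
gripper_width: 11.5
t 9.65 pos [482.7 137.3  85.3] yaw 3.104 z [ 0.01  -0.002 -1.   ] j6 -0.64 F [ 1.   0.6 -4.1] w 11.4
shift cm [ 0.02 -0.37 -2.47] turn 0.002 alt -3.14
```

View pics/w5c.png

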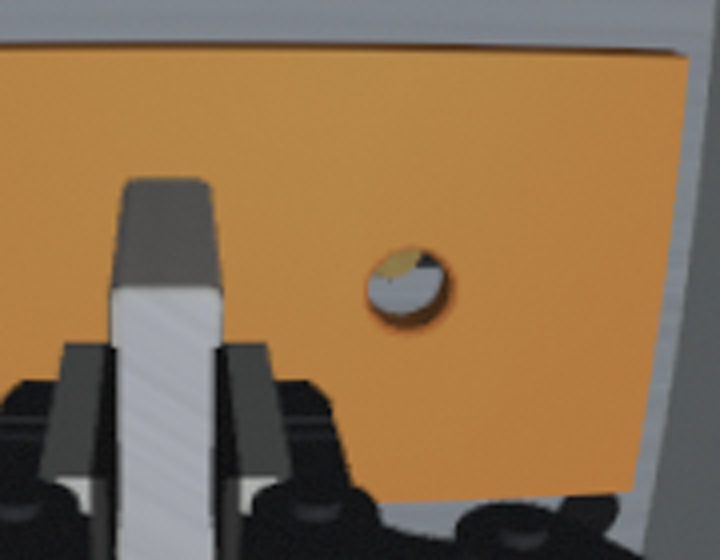

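View pics/s5c.png

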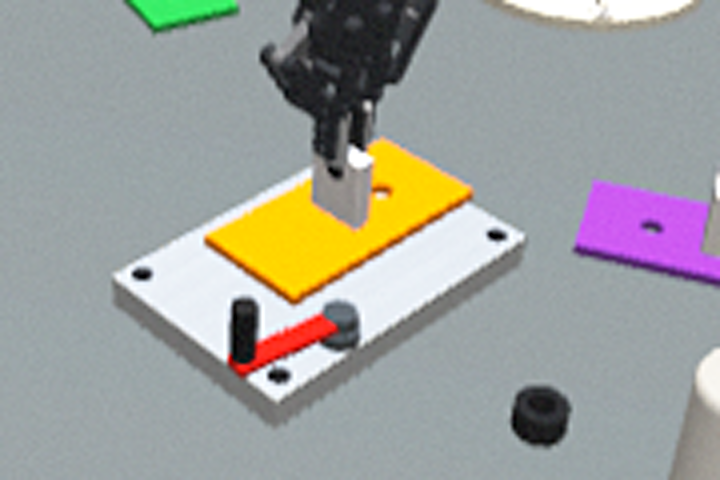

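```bash
cat > ov.py <<'E'
from h import *
import sys
tag=sys.argv[1]; px,py=float(sys.argv[2]),float(sys.argv[3])
st=manip.get_state();p=eyes.grab_frame('wrist'); im=p['frame']; cv2.imwrite(f'pics/{tag}.png',im)
M=Rm(st['tool_rot']); t=np.array(st['position'])
hc=t+M@np.array([40.2,0,0]); u0,v0=(np.array(proj(p,hc+M@[0,0,32],st))).astype(int)-20
S=14; big=cv2.resize(im[v0:v0+40,u0:u0+40],None,fx=S,fy=S,interpolation=cv2.INTER_CUBIC); raw=big.copy()
def circ(C,r,A,B,col):
    pts=[]
    for a in np.linspace(0,2*np.pi,60):
        q=proj(p,C+r*np.cos(a)*A+r*np.sin(a)*B,st); pts.append(((q-[u0,v0])+0.5)*S)
    cv2.polylines(big,[np.int32(pts)],True,col,1)
circ(hc+M@[0,0,32.],7,M[:,0],M[:,1],(255,0,255)); circ(hc+M@[0,0,40.],7,M[:,0],M[:,1],(255,0,0))
X=np.array([1.,0,0]);Y=np.array([0,1.,0])
circ(np.array([px,py,37]),4.5,X,Y,(0,255,0)); circ(np.array([px,py,34.5]),5.5,X,Y,(0,255,255))
cv2.imwrite(f'pics/{tag}o.png',big)
print(np.round(t,1),'hole world',np.round(hc[:2],1),'F',np.round(st['ft_force'],1))
E
python3 ov.py w6 442.3 139.1
```

```text
[482.6 137.2  85.3] hole world [442.4 138.7] F [ 0.4  0.6 -3.1]
```

View pics/w6o.png

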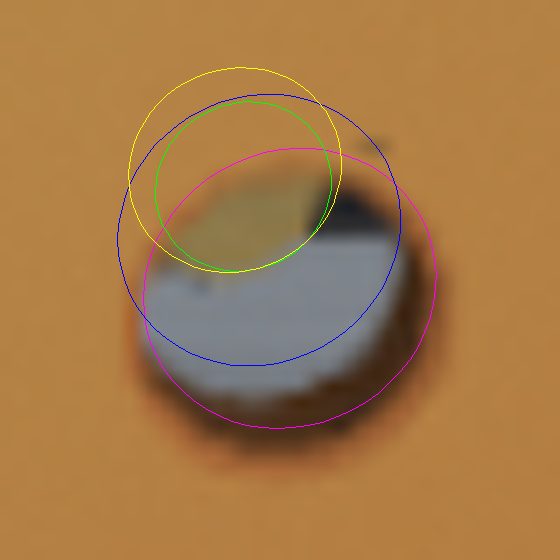

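```bash
python3 -m jog '[[0.8,[0,-0.05,0.1],0],[0.8,[0,-0.05,0.3],0],[0.8,[0,-0.05,0.5],0],[0.8,[0,-0.05,0.6],0],[0.8,[0,-0.05,0.7],0],[0.8,[0,-0.05,0.75],0],[0.8,[0,-0.05,0.8],0],[0.8,[0,-0.05,0.85],0],[0.8,[0,-0.05,0.9],0],[0.8,[0,-0.05,0.9],0]]' 25
python3 ov.py w7 442.3 139.1
```

```text
time_s: 10.75
position: [482.6, 136.6, 76.2]
tool_rot: [0.059, 3.131, -0.003]
ft_force: [1.1, 0.8, -4.6]
gripper_width: 11.5
[482.6 136.6  76.2] hole world [442.4 138.1] F [ 1.1  0.8 -4.6]
```

View pics/w7o.png

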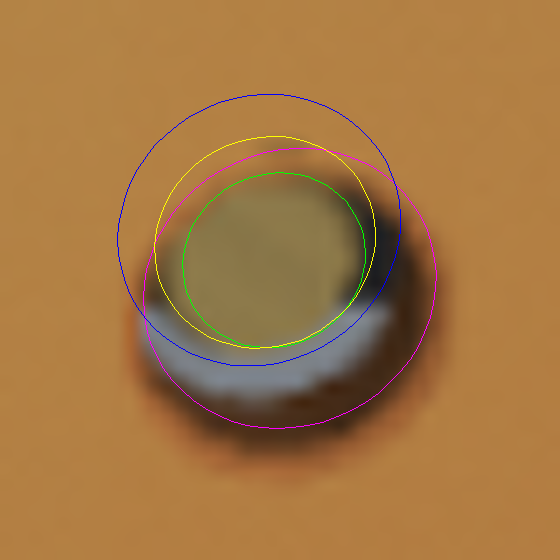

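```bash
python3 -m jog '[[0.8,[0,0,0.1],0],[0.8,[0,0,0.2],0],[0.8,[0,0,0.3],0],[0.8,[0,0,0.4],0],[0.8,[0,0,0.5],0],[0.8,[0,0,0.6],0],[0.8,[0,0,0.7],0],[0.8,[0,0,0.8],0],[0.8,[0,0,0.85],0],[0.8,[0,0,0.9],0]]'
python3 ov.py w8 442.3 139.1
```

```text
time_s: 11.8
position: [482.7, 136.6, 67.2]
tool_rot: [0.059, 3.131, -0.003]
ft_force: [1.0, 0.1, -4.2]
gripper_width: 11.5
[482.7 136.6  67.2] hole world [442.5 138.1] F [ 1.   0.1 -4.2]
```

View pics/w8o.png

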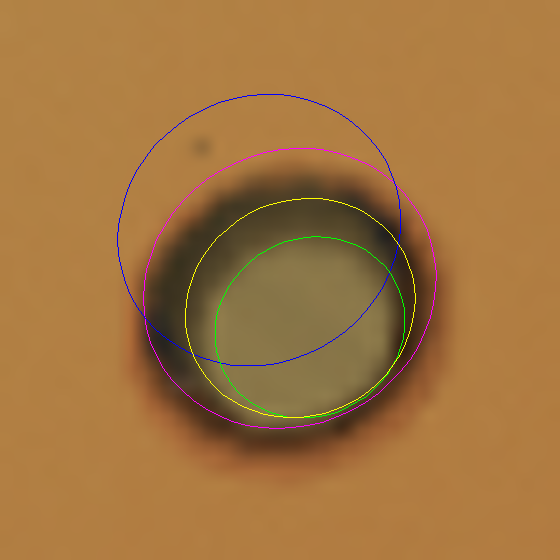

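Pin is in the hole with no contact force. Lowering the last 2 mm gently.

```bash
python3 -m jog '[[0.8,[0,0,0.05],0],[0.8,[0,0,0.08],0],[0.8,[0,0,0.11],0],[0.8,[0,0,0.14],0],[0.8,[0,0,0.16],0],[0.8,[0,0,0.18],0],[0.8,[0,0,0.2],0],[0.8,[0,0,0.21],0],[0.8,[0,0,0.21],0],[0.8,[0,0,0.21],0]]' 20
python3 -c "
from h import *
plan([482,137,65],-.035)"
```

```text
time_s: 12.85
position: [483.0, 136.6, 65.6]
tool_rot: [0.058, 3.13, -0.003]
ft_force: [-1.8, -0.7, 6.0]
gripper_width: 11.7
t 12.85 pos [483.  136.6  65.6] yaw 3.104 z [ 0.011 -0.002 -1.   ] j6 -0.64 F [-1.8 -0.7  6. ] w 11.7
shift cm [0.11 0.03 0.06] turn -0.002 alt 3.139
```

```bash
python3 -m jog '[[1.6,[0,0,0],0],[2,[0,0,0],0],[3,[0,0,0],0],[4,[0,0,0],0],[4.5,[0,0,0],0],[4.5,[0,0,0],0],[4.5,[0,0,-2],0],[4.5,[0,0,-6],0],[4.5,[0,0,-10],0],[4.5,[0,0,-14],0]]'
python3 - <<'E'
from h import *
st=manip.get_state(); plan([482,137,65],-.035)
p=eyes.grab_frame('wrist'); cv2.imwrite('pics/w9.png',p['frame'])
for k in ['clamp_knob','adapter_hole']: print(k,nets.spot_in(p,k)[:2])
p=eyes.grab_frame('scene'); im=p['frame'];cv2.imwrite('pics/s9c.png',cv2.resize(im[170:290,280:460],None,fx=4,fy=4,interpolation=cv2.INTER_CUBIC))
E
```

```text
time_s: 13.85
position: [481.2, 136.7, 207.2]
tool_rot: [0.058, 3.13, -0.003]
ft_force: [0.4, 0.2, 0.1]
gripper_width: 44.6
t 13.85 pos [481.2 136.7 207.2] yaw 3.104 z [ 0.011 -0.002 -1.   ] j6 -0.64 F [0.4 0.2 0.1] w 44.6
shift cm [ 0.07  0.06 14.22] turn -0.002 alt 3.139
clamp_knob [{'location': [230.3, 224.8], 'confidence': 0.98}]
adapter_hole [{'location': [469.0, 253.3], 'confidence': 0.7}, {'location': [325.7, 173.3], 'confidence': 0.63}]
```

View pics/w9.png

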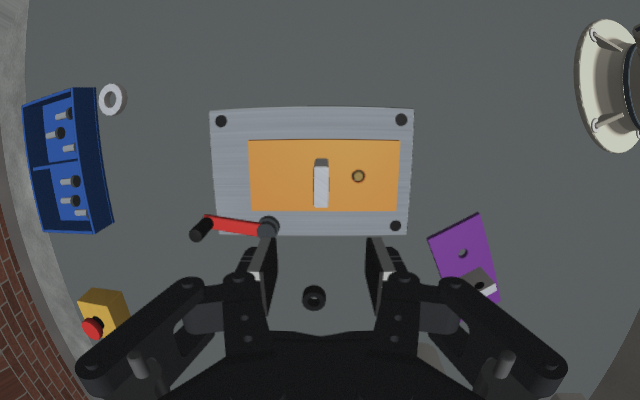

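View pics/s9c.png

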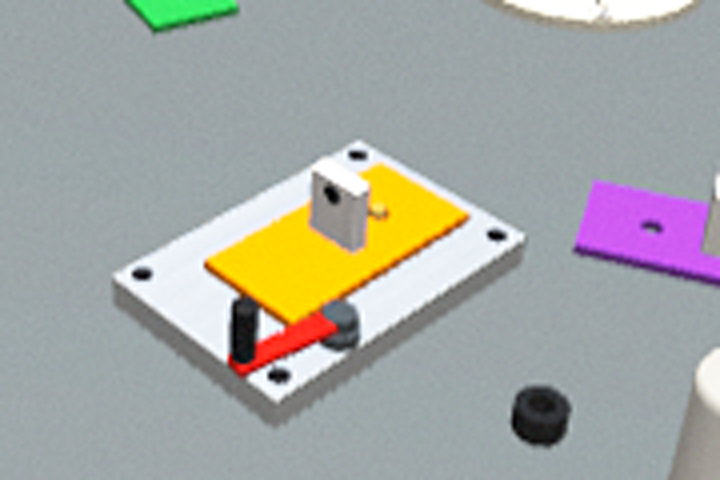

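Run:
```python
from h import *
st=manip.get_state(); p=eyes.grab_frame('wrist')
im=p['frame']; c=im[190:260,170:300]
cv2.imwrite('pics/w10c.png',cv2.resize(c,None,fx=6,fy=6,interpolation=cv2.INTER_CUBIC))
p2=eyes.grab_frame('top'); cv2.imwrite('pics/t10c.png',cv2.resize(p2['frame'][140:250,220:330],None,fx=5,fy=5,interpolation=cv2.INTER_CUBIC))
print(at(p,(197,233),84,st),at(p,(268,224),46,st))
```

```text
[613.12751242 182.72741048  84.        ] [544.04738894 188.51169629  46.        ]
```

View pics/w10c.png

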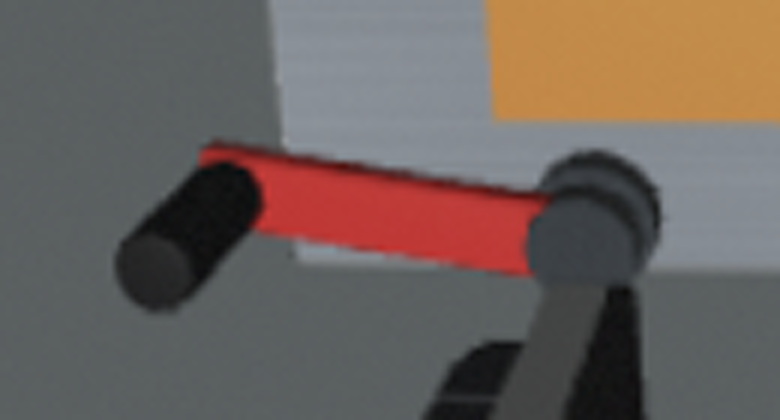

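View pics/t10c.png

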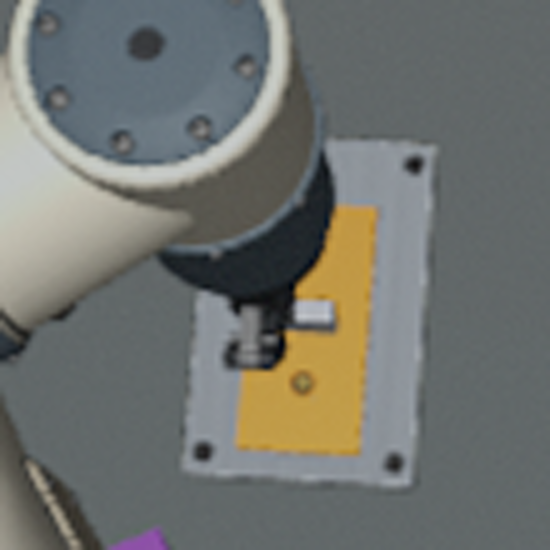

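Run:
```python
from h import *
st=manip.get_state(); p=eyes.grab_frame('wrist')
print(at(p,(195.7,235),84,st),at(p,(208,222.5),44,st),at(p,(267,229.5),46,st))
# adapter check: hole center + plate corners
B=np.array([493.6,136]); 
for q in [(250,140),(398,141),(400,212),(248,211)]: print(np.round(at(p,q,33,st),1))
```

```text
[612.46003045 183.07350961  84.        ] [613.42263126 184.45819604  44.        ] [543.80302298 193.21178981  46.        ]
[556.9  95.3  33. ]
[398.1 101.9  33. ]
[393.8 182.5  33. ]
[566.6 175.4  33. ]
```

```bash
python3 -c "
from h import *
plan([612.9,183.4,130],-1.709)"
```

```text
t 14.2 pos [480.7 136.6 204.1] yaw 3.104 z [ 0.008 -0.003 -1.   ] j6 -0.64 F [-0.6 -0.6 -0.1] w 45.0
shift cm [-12.97   5.19   7.51] turn -1.47 alt 1.672
```

```bash
python3 -m jog '[[4.5,[-2,0.8,0],-0.14],[4.5,[-5,2,0.5],-0.28],[4.5,[-8,3.2,1.5],-0.42],[4.5,[-11,4.4,3],-0.56],[4.5,[-12.9,5.2,4.5],-0.7],[4.5,[-12.97,5.2,6],-0.84],[4.5,[-12.97,5.2,7.5],-0.98],[4.5,[-12.97,5.2,7.5],-1.12],[4.5,[-12.97,5.2,7.5],-1.26],[4.5,[-12.97,5.2,7.5],-1.4]]'
python3 - <<'E'
from h import *
plan([612.9,183.4,68],-1.709)
st=manip.get_state(); p=eyes.grab_frame('wrist'); im=p['frame']
for z in (44,84):
  q=proj(p,[612.9,183.4,z],st); cv2.circle(im,tuple(int(round(v)) for v in q),3,(0,0,255),1)
cv2.imwrite('pics/w11.png',im)
E
```

```text
time_s: 15.2
position: [612.2, 183.1, 128.2]
tool_rot: [-1.985, 2.434, -0.012]
ft_force: [-0.2, -0.1, 0.4]
gripper_width: 45.1
t 15.2 pos [612.2 183.1 128.2] yaw -1.773 z [ 0.006 -0.005 -1.   ] j6 0.83 F [-0.2 -0.1  0.4] w 45.1
shift cm [-0.07 -0.02  6.02] turn -0.064 alt 3.077
```

View pics/w11.png

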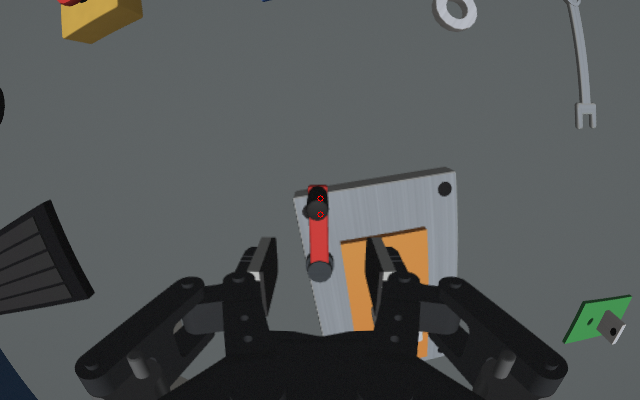

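```bash
python3 -m jog '[[4.5,[-0.15,0,2],-0.06],[4.5,[-0.15,0,4],-0.06],[4.5,[-0.15,0,6],-0.06],[4.5,[-0.15,0,6],-0.06],[4.5,[-0.15,0,6],-0.06],[3,[-0.15,0,6],-0.06],[2.2,[-0.15,0,6],-0.06],[2.2,[-0.15,0,6],-0.06],[2.2,[-0.15,0,6],-0.06],[2.2,[-0.15,0,6],-0.06]]' 20
python3 - <<'E'
from h import *
plan([612.9,183.4,68],-1.709)
P=np.array([543.8,193.0]); st=manip.get_state(); M=Rm(st['tool_rot']); pos=np.array(st['position'])
v=pos[:2]-P; r=np.hypot(*v); th0=np.arctan2(v[1],v[0]); print(r,th0)
for d in np.linspace(.147,1.47,10):
    X=np.array([*(P+70*np.array([np.cos(th0-d),np.sin(th0-d)])),68]); print(np.round(d,2),np.round(totool(st,X)/10,2))
p=eyes.grab_frame('wrist'); cv2.imwrite('pics/w12.png',p['frame'])
E
```

```text
time_s: 16.25
position: [612.9, 184.3, 68.6]
tool_rot: [-2.065, 2.366, -0.012]
ft_force: [0.2, -1.0, 0.5]
gripper_width: 22.1
t 16.25 pos [612.9 184.3  68.6] yaw -1.707 z [ 0.006 -0.005 -1.   ] j6 0.89 F [ 0.2 -1.   0.5] w 22.1
shift cm [ 0.09 -0.01  0.06] turn 0.002 alt -3.139
69.67024210657497 -0.12470686241697618
0.15 [1.03 0.03 0.06]
0.29 [2.03 0.25 0.06]
0.44 [2.99 0.6  0.07]
0.59 [3.9  1.1  0.07]
0.74 [4.71 1.72 0.06]
0.88 [5.43 2.46 0.06]
1.03 [6.03 3.29 0.06]
1.18 [6.51 4.2  0.06]
1.32 [6.84 5.18 0.05]
1.47 [7.03 6.19 0.04]
```

View pics/w12.png

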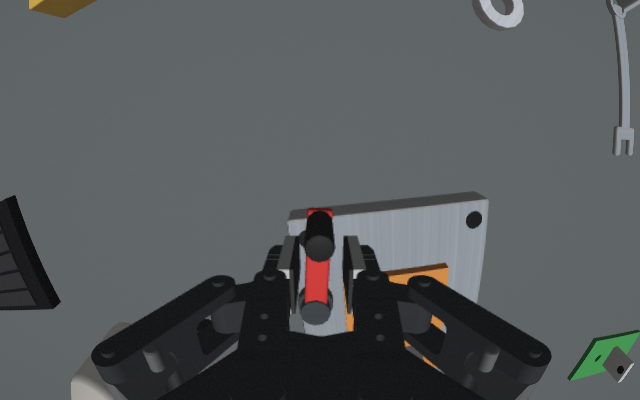

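Run:
```python
from h import *
st=manip.get_state(); p=eyes.grab_frame('wrist'); M=Rm(st['tool_rot']);t=np.array(st['position'])
for z in (-16,0,17,24): print(z,proj(p,t+M@[0,0,z],st))
```

```text
-16 [321.5604429  254.96187838]
0 [321.49041723 241.66472063]
17 [321.42762017 229.80996714]
24 [321.40464094 225.48818237]
```

Run:
```python
from h import *
P=np.array([543.8,193.0]); st=manip.get_state(); M=Rm(st['tool_rot'])
for d in [0,.1,.2,.3,.4,.5,.6,.7,.8]:
    X=np.array([*(P+73*np.array([np.cos(-.13-d),np.sin(-.13-d)])),68.5]); print(np.round(d,2),np.round(totool(st,X)/10,2))
```

```text
0 [ 0.03 -0.34 -0.01]
0.1 [ 0.76 -0.31 -0.  ]
0.2 [ 1.48 -0.2  -0.  ]
0.3 [ 2.19 -0.03 -0.  ]
0.4 [2.88 0.22 0.  ]
0.5 [3.54 0.53 0.  ]
0.6 [4.16 0.91 0.  ]
0.7 [4.74 1.35 0.  ]
0.8 [5.28 1.84 0.  ]
```

```bash
python3 -m jog '[[2.2,[0,-0.34,0],0],[2.2,[0.4,-0.33,0],0.05],[2.2,[0.76,-0.31,0],0.1],[2.2,[1.48,-0.2,0],0.2],[2.2,[2.19,-0.03,0],0.3],[2.2,[2.88,0.22,0],0.4],[2.2,[3.54,0.53,0],0.5],[2.2,[4.16,0.91,0],0.6],[2.2,[4.74,1.35,0],0.7],[2.2,[5.28,1.84,0],0.8]]' 20
python3 - <<'E'
from h import *
P=np.array([543.8,193.0]); st=manip.get_state(); M=Rm(st['tool_rot'])
plan([0,0,0],-1.709-.8)
v=np.array(st['position'])[:2]-P; th=np.arctan2(v[1],v[0]);print(np.hypot(*v),th)
for d in [.85,.95,1.05,1.15,1.25,1.35,1.43,1.48,1.53,1.58]:
    X=np.array([*(P+72*np.array([np.cos(-.13-d),np.sin(-.13-d)])),68.5]); print(np.round(d,2),np.round(totool(st,X)/10,2))
p=eyes.grab_frame('wrist'); cv2.imwrite('pics/w13.png',p['frame'])
E
```

```text
time_s: 17.35
position: [587.8, 134.6, 68.6]
tool_rot: [-0.973, 2.982, -0.009]
ft_force: [1.0, 2.1, -0.5]
gripper_width: 21.8
t 17.35 pos [587.8 134.6  68.6] yaw -2.511 z [ 0.006 -0.004 -1.   ] j6 0.14 F [ 1.   2.1 -0.5] w 21.8
shift cm [55.43 23.85  6.53] turn -0.002 alt 3.14
73.08925344021615 -0.9247911529315448
0.85 [0.4  0.11 0.01]
0.95 [1.12 0.18 0.  ]
1.05 [1.82 0.31 0.  ]
1.15 [ 2.51  0.52 -0.  ]
1.25 [ 3.18  0.79 -0.01]
1.35 [ 3.81  1.13 -0.01]
1.43 [ 4.29  1.45 -0.01]
1.48 [ 4.58  1.66 -0.02]
1.53 [ 4.86  1.9  -0.02]
1.58 [ 5.12  2.14 -0.02]
```

View pics/w13.png

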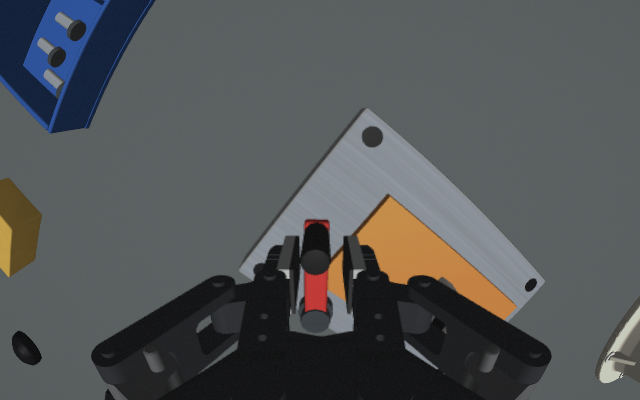

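```bash
python3 -m jog '[[2.2,[0.4,0.11,0],0.05],[2.2,[1.12,0.18,0],0.15],[2.2,[1.82,0.31,0],0.25],[2.2,[2.51,0.52,0],0.35],[2.2,[3.18,0.79,0],0.45],[2.2,[3.81,1.13,0],0.55],[2.2,[4.29,1.45,0],0.63],[2.2,[4.45,1.55,0],0.66],[2.2,[4.58,1.66,0],0.68],[2.2,[4.58,1.66,0],0.68]]' 20
python3 - <<'E'
from h import *
P=np.array([543.8,193.0]); st=manip.get_state(); M=Rm(st['tool_rot'])
plan([0,0,0],-1.709-.8)
v=np.array(st['position'])[:2]-P; th=np.arctan2(v[1],v[0]);print(np.hypot(*v),th)
p=eyes.grab_frame('wrist'); cv2.imwrite('pics/w14.png',p['frame'])
E
```

```text
time_s: 18.4
position: [541.4, 121.0, 68.9]
tool_rot: [0.083, 3.132, -0.006]
ft_force: [3.5, -1.0, -1.5]
gripper_width: 22.2
t 18.4 pos [541.4 121.   68.9] yaw 3.089 z [ 0.008 -0.004 -1.   ] j6 -0.56 F [ 3.5 -1.  -1.5] w 22.2
shift cm [ 53.48 -14.92   6.49] turn -0.686 alt 2.456
72.072372431013 -1.6037358658918217
```

View pics/w14.png

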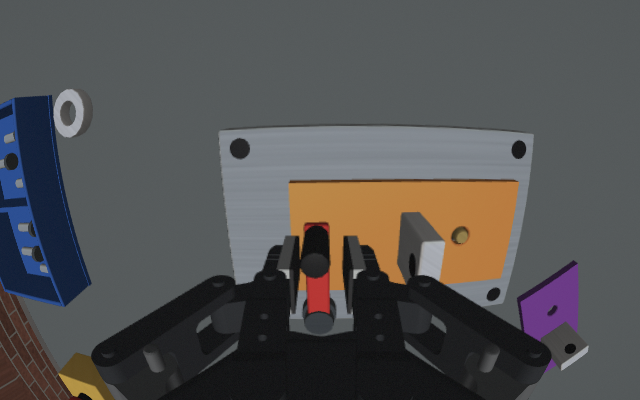

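```bash
python3 -m jog '[[2.2,[0.1,0,0],0],[2.2,[0.15,0,0],0],[2.2,[0.15,0,0],0],[2.2,[0.0,0,0],0],[2.6,[-0.1,0,0],0],[3.2,[0,0,0],0],[3.4,[0,0,0],0],[3.4,[0,0,-3],0],[3.4,[0,0,-7],0],[3.4,[0,0,-11],0]]' 20
python3 -m jog '[[3.4,[0,-2,-2],0],[3.4,[0,-5,-3],0],[3.4,[0,-8,-3],0],[3.4,[0,-8,-3],0],[3.4,[0,-8,-3],0],[3.4,[0,-8,-3],0],[3.4,[0,-8,-3],0],[3.4,[0,-8,-3],0],[3.4,[0,-8,-3],0],[3.4,[0,-8,-3],0]]'
python3 - <<'E'
from h import *
st=manip.get_state(); p=eyes.grab_frame('wrist'); cv2.imwrite('pics/w15.png',p['frame'])
plan([0,0,0],0)
p=eyes.grab_frame('scene'); cv2.imwrite('pics/s15.png',p['frame']);cv2.imwrite('pics/s15c.png',cv2.resize(p['frame'][170:290,280:460],None,fx=4,fy=4,interpolation=cv2.INTER_CUBIC))
p=eyes.grab_frame('top'); cv2.imwrite('pics/t15.png',p['frame'])
E
```

```text
time_s: 19.45
position: [539.6, 121.0, 179.8]
tool_rot: [0.082, 3.134, -0.007]
ft_force: [0.6, -0.1, 0.7]
gripper_width: 34.0
time_s: 20.45
position: [535.2, 41.6, 210.1]
tool_rot: [0.081, 3.134, -0.007]
ft_force: [0.4, -0.3, 0.3]
gripper_width: 33.9
t 20.5 pos [535.2  41.5 210.1] yaw 3.089 z [ 0.006 -0.005 -1.   ] j6 -0.43 F [-0.4  0.3 -0.2] w 33.8
shift cm [53.37 -6.84 20.7 ] turn -0.052 alt 3.089
```

View pics/w15.png

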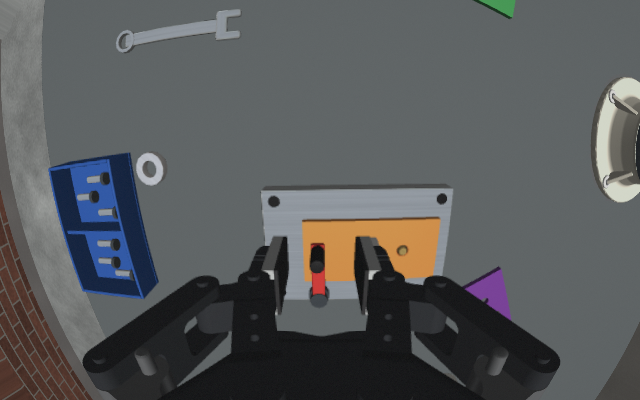

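View pics/s15c.png

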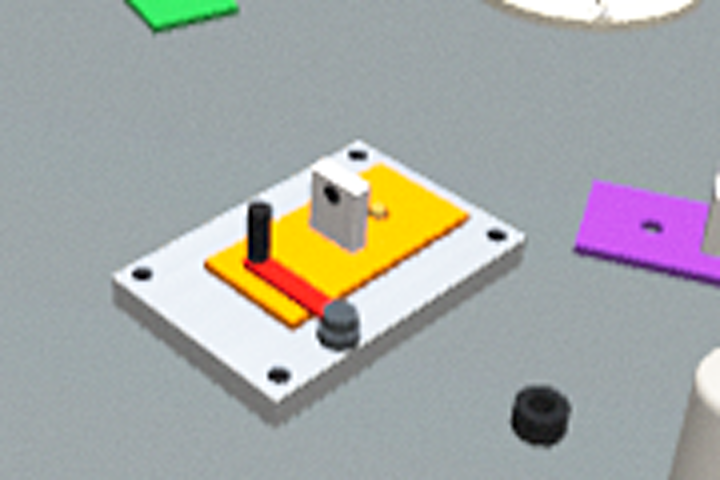

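View pics/t15.png

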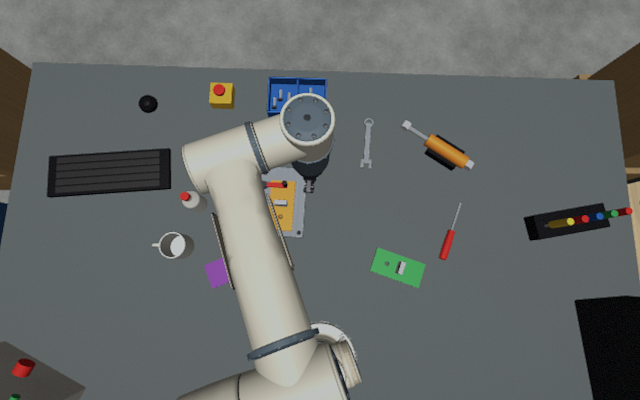

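Run:
```python
from h import *
st=manip.get_state(); p=eyes.grab_frame('wrist'); c=p['frame'][225:315,270:370]
cv2.imwrite('pics/w16c.png',cv2.resize(c,None,fx=6,fy=6,interpolation=cv2.INTER_CUBIC))
k=at(p,(316.5,265),84,st); h=at(p,(319,299),46,st); v=(k-h)[:2]; print(v,np.hypot(*v),'clamp~',-.035-np.arctan2(v[1],v[0]))
print(order.finish_job())
```

```text
[ -1.66272737 -69.70653531] 69.72636321535113 clamp~ 1.5596450536847697
the job is handed in; nothing more can be done
None
```

The adapter is fitted on the base with the pin in its hole, and the lever is swung over it. I handed the job in at about 20.6 s of the 72 s limit.

- **Fitting the plate:** I gripped the orange adapter by its lug and carried it over the base. The pin was visible about 12 mm towards −x of the slot's middle, so I lined the hole up over it by sight. No sliding or feeling was needed. I lowered it with a light grip, and the final contact force was roughly 10 N. Then I let go. The pictures afterwards showed it flush and square with the pin in the hole and the lever still open.
- **Swinging the lever:** I caged the knob loosely between the fingers and swung it round its arc to the stop, then opened the fingers and backed off.

**Last checks:**
- The lever measured about 1.56 rad in the wrist picture; more than 1.35 is needed.
- The adapter still lies flush with the pin showing in its hole.
- The force reading was near zero and the gripper is clear of everything.
- The bench items I could see look unmoved by eye. In the final top view the arm hid the bush and spacer, but the scene and wrist views show them in place.

**Disagreements:**
- The top and wrist cameras differed by about 3 mm in y for the pin, so I used the wrist view through the hole.
- The wrist camera's knob network marked the lever's middle rather than the knob, so I took the knob's place from the picture.

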